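# Snap in a polishing bob and tug-test it

## Task

Take the yellow felt bob out of the wooden rack and press its stem straight down into the chuck of the blue bench polisher until both spring jaws snap shut behind it, never pressing harder than 35 N. Then, before letting go, prove that it is latched: draw it straight up with a slowly rising pull until the latch carries at least 8 N, keep that up for half a second without ever going above 20 N, and then ease off and let go. Leave the bob latched in the chuck and everything else on the bench where it is.

Things in the scene. Friction and masses are not known exactly. Their poses are not given: they have to be found in the camera images.
- bob_yellow: Yellow hard-felt polishing bob, about 120 g: upright rigid cylinder 40 mm in diameter, 36 mm tall (lowest 6 mm a black backing plate), gripped on its side. A steel snap stem 41 mm long hangs below it (see stem_end). Origin: centre of the flat underside of the backing plate, where the stem begins; z runs up the axis.
- stem_end (a point): Lower end of the yellow bob's stem, on its axis, 41 mm below the backing plate. The stem, measured down from the plate: 0 to 6 mm a collar 16 mm in diameter, 6 to 24 mm a 9 mm neck, 24 to 29 mm a 16 mm bulb with a flat upper shoulder, 29 to 41 mm a cone narrowing to 9 mm.
- bob_white: White bob of the same shape, standing in the rack; leave it there. Origin as for the yellow one.
- bob_blue: Blue bob of the same shape, standing in the rack; leave it there. Origin as for the yellow one.
- rack: Fixed dark wood block, 70 mm (its x) by 240 mm (its y) by 52 mm high, with three upright 20 mm through holes in a row along its y, 80 mm apart, the middle one at its centre. Each holds one bob, stem in the hole and backing plate resting on the block's top, in any order. Origin: centre of the underside.
- polisher: Fixed bench polisher: blue housing 150 mm (its x) by 110 mm (its y) by 45 mm high, and on its middle an upright steel chuck sleeve 34 mm in diameter and 50 mm tall (top at 95 mm), open at the top. Origin: centre of the underside of the housing.
- chuck_rim (a point): Centre of the chuck's open mouth, at the height of its rim (95 mm above the table); z up. The bore is 18 mm in diameter and upright. The bob is fully home when its underside meets the rim; once latched it can rise freely by 2 to 8 mm (different each time, and only to be felt) before its shoulder meets the jaws.
- latch: The latch inside the chuck, which carries the two spring jaws; the pull that the bob puts on it is the proof load. Origin on the chuck's axis 22 mm below the rim; the jaws' flat underside lies 0 to 6 mm above it (unknown, fixed within a run). Drawn upwards it gives about 1 mm per 12 N, begins to move at 2 to 3 N, and does not let go.
- jaw_a (a joint): Travel (m) of the spring jaw on the polisher's +x side; brass, with a small tab outside the sleeve; it lies somewhere between 10 and 22 mm below the rim. 0 = shut (its inner edge 5.5 mm off the axis); about 0.0025 = pushed outward by the bulb, limit 0.005. It springs back to 0 when the bulb has passed. Pushing the stem past both jaws takes about 3 to 9 N.
- jaw_b (a joint): The same for the jaw on the -x side.
- polish_a: Closed upright bottle, bystander, leave alone; origin at the centre of its foot. Black polish bottle, 64 mm in diameter, 190 mm tall.
- polish_b: Closed upright bottle, bystander, leave alone; origin at the centre of its foot. Black polish bottle, 64 mm in diameter, 190 mm tall.
- cleaner: Closed upright bottle, bystander, leave alone; origin at the centre of its foot. Clear bottle with a blue label, 56 mm in diameter, 170 mm tall.
- cup: Paper-white open cup, 72 mm in diameter, 80 mm tall, bystander, leave alone. Origin at the centre of its foot.
- compound_bar: Reddish-brown bar of polishing compound, 50 by 130 by 35 mm, bystander, leave alone. Origin at the centre of its underside.
- wrench: Steel wrench lying on the table, bystander, leave alone. Origin at its middle, on the table.
Not all that is in view belongs to the job. Leave any pink look-alike of the polisher alone.

How it is judged:
By the outcome, as a careful person would: the job done as asked, in the order asked, and still so for the second after the job is handed in, with the robot touching nothing.
It also fails if it takes over 69 s, if anything falls off the work surface, if the arm or the gripper's body presses on something with over 40 N, if the wrist force passes 120 N, or if a joint passes its speed limit or range.

## Robot

A 6-joint arm with a two-finger parallel gripper is mounted at the origin on the work surface. World frame = base frame: x ahead of the robot, y to its left, z up, the work surface at z = 0. Lengths are in m, angles in degrees, forces in N, time in s.
With the tool pointing down it reaches from about 0.35 to 0.875 m from the base axis. Payload 4.2 kg.
Tool frame: the origin (TCP) lies on the centre line of the jaws, within the pads' length; the fingertips stand 25 mm ahead of it and the grasp point (between the pads) lies 6 mm ahead of it; z points along the fingers, y is the line along which they close (so a half turn about z gives the same grasp; the last joint's range is limited). The gripper opens to 87 mm and grips with 3 to 60 N. Pads are 19 mm wide; open, the fingers measure 117 mm over their backs; the gripper's body (75 mm by 190 mm) begins 51 mm behind the grasp point.
Start: joints at [81.795, 22.042, 0.453, 0, -68.411, -14.817], TCP at [0.244, 0.575, 0.248] pointing down, gripper open.
Joint ranges: [-179.83, 179.83], [-69.29, 118.12], [-61.27, 80.66], [-181.25, 117.63], [-171.15, -9.14], [-177.46, 177.46]. Speed limits (degrees/s): [159.86, 159.86, 180, 180, 180, 180].

## Interface

Orientations are given as a 3x3 rotation matrix whose columns are the frame's x, y, z axes.
In Python, from station import r gives the robot as it stands.
- The arm moves only by the tool move_arm, never from a script. Its argument "series" is a list of rows, each an object with "grip": the opening, from 0 (shut) to 1 (fully open); "xyz": the shift along the tool's x, y, z in mm, a list of three; "angular": the turn, a rotation vector about the tool's x, y, z in rad, a list of three. A call has 1 to 10 rows; each row is the pose to reach, as a shift and turn from the pose commanded when the call began, along the tool's axes at that moment; what a row does not reach only later rows make up. A row lasts 1/10 s, in which the tool goes at most 50 mm and 8.59 degrees, less where a joint would pass 70% of its speed; a pose out of reach is approached as far as the arm can. A call with a gripper value outside its range is refused whole. The fingers move at their own pace and stop on an object; the grip force is fixed at half the most. Time passes only in rows, so rows that repeat a pose let the fingers close. It gives the time, the measured TCP pose, the force, the opening and the grip force at its end, in the units of the state.
- r.sense(): the state, without advancing time (a new reading comes with each control period).
- r.capture(name): name is "scene" or "side" or "wrist"; returns a dict with "img" (420x560x3 uint8, red, green, blue), "camera_matrix" (3x3 intrinsics, pixels), "rvec" (rotation vector, rad) and "tvec" (3), from world to camera coordinates, as OpenCV has them; the wrist camera has in their place "hand_eye" (4x4, takes a point from camera to tool coordinates, whose origin is the TCP and whose axes are the flange's). Camera axes: x right, y down, z forward; pixel columns grow to the right and rows downward; lengths in m; the calibration is good to about 2 mm. A picture is of the moment at which its call begins: read the wrist's pose just before it. There is no depth.
- r.finish_job(): hands the job in; it is judged then, once.
The state is a dict: "time_s": time; "joints": joint angles; "joint_velocities": joint speeds; "effort": joint torques, N m; "tcp_pos": TCP position; "ee_rot": TCP orientation; "wrist_force": force on the tool from outside, world axes, zero at the start; "moment": the same for the moment, N m; "gripper_width": opening from 0.0 (shut) to 1.0 (fully open); "gripper_force": force on a finger pad.
Only numpy, scipy, OpenCV 4.12 (cv2) and the standard library are available. Lean on these libraries where they do the work, as an engineer would, in place of code of your own. Each camera call takes 0.05 s, during which the arm holds its last target. There are 200 camera calls.

## Working session

There is one attempt and no reset: what is moved stays moved. The work goes in short steps, Python scripts to look and compute and a tool call to move; the robot and the scene stay as the last step left them, time stands still between calls to the robot, and variables do not carry over. Pictures are saved under pics/ and viewed, at most 10 in all, crops included, and the job is handed in when it is done.

Besides the shell and the picture viewer there is one more tool, called after ">>>" by a JSON object that holds its "fn" and its "kwargs". move_arm: Moves the arm, as the interface text tells. Its arguments: {"type":"object","properties":{"series":{"type":"array"}},"required":["series"]}

```bash
mkdir -p pics; ls
python3 - <<'E'
from station import r
import cv2,pickle,numpy as np
s=r.sense();print(s)
d={}
for n in("scene","side"):
    d[n]=r.capture(n)
    cv2.imwrite(f"pics/{n}0.png",d[n]["img"][:,:,::-1])
    print(n,d[n]["camera_matrix"],d[n]["rvec"],d[n]["tvec"])
pickle.dump(d,open("d0.pkl","wb"))
E
```

```text
pics
{'time_s': 0.0, 'joints': array([ 8.17973820e+01,  2.20916737e+01,  3.81307246e-01, -2.91994994e-02,
       -6.84117840e+01, -1.48179594e+01]), 'joint_velocities': array([ 0.03971187,  0.01759764, -0.08851036, -0.02529258,  0.10064368,
        0.18472979]), 'effort': array([-8.45358154e-04, -3.90665209e+01,  1.87402010e+01,  4.21969414e+00,
        1.09191769e-02, -1.94435911e-04]), 'tcp_pos': array([0.24416595, 0.5747464 , 0.24645983]), 'ee_rot': array([[ 9.20290958e-01, -3.91233887e-01, -7.73194525e-04],
       [-3.91234642e-01, -9.20288696e-01, -2.04246092e-03],
       [ 8.75177428e-05,  2.18215880e-03, -9.99997615e-01]]), 'wrist_force': array([-0.39260809, -0.08691677,  0.28416469]), 'moment': array([ 0.07958262,  0.00088052, -0.02727487]), 'gripper_force': 0.0, 'gripper_width': 0.9977918738143601}
scene [[424.89733905   0.         283.24911599]
 [  0.         424.89733905 212.78749621]
 [  0.           0.           1.        ]] [ 2.37818162  1.04441223 -0.29666788] [-0.370896   -0.28960102  1.82782858]
side [[473.05055133   0.         283.90650165]
 [  0.         473.05055133 205.62608356]
 [  0.           0.           1.        ]] [ 0.66036859 -2.61828668  1.12938457] [0.48684112 0.24767012 1.15982429]
```

View pics/scene0.png

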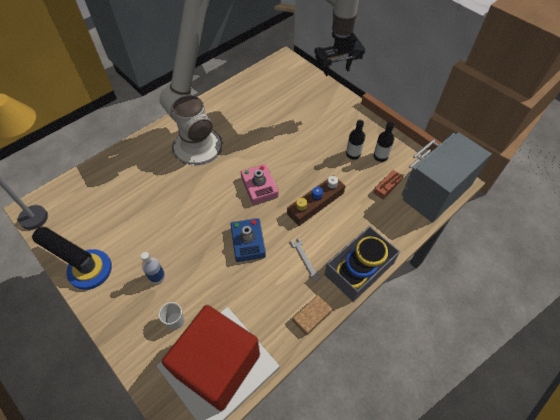

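View pics/side0.png

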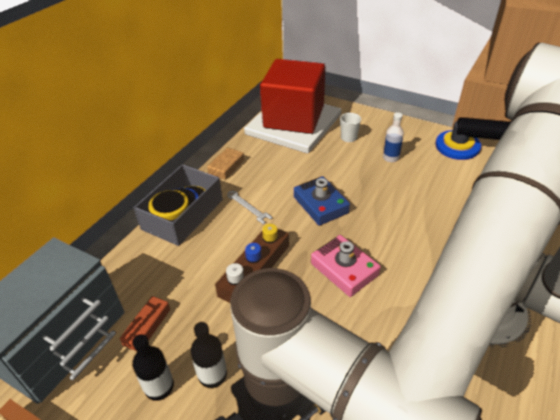

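The scene view shows the rack, with the yellow bob at about (301,204), blue at (317,193) and white at (333,182). The blue polisher's chuck is at (247,231) and the pink look-alike is at (259,175). In the side view, yellow is at (270,233) and the blue chuck at (321,186).

Things that could be taken for the yellow bob (scene pixels):
- yellow rings in the tray (371,250) and (350,272)
- yellow ring at (90,268)
- lamp (8,115)

The pink polisher (259,175) could be taken for the blue one. I choose the yellow bob in the rack at (301,204) and the blue housing at (248,240).

```bash
cat > h.py <<'E'
import numpy as np,cv2
def cam(c):
    R=cv2.Rodrigues(c["rvec"])[0]; return R.T,-R.T@c["tvec"]
def wcam(c,s):
    H=c["hand_eye"];R=s["ee_rot"];return R@H[:3,:3],R@H[:3,3]+s["tcp_pos"]
def ray(c,uv,RT):
    R,t=RT; d=R@np.linalg.solve(c["camera_matrix"],[uv[0],uv[1],1.]);return t,d
def onz(c,uv,z,RT):
    t,d=ray(c,uv,RT);return t+d*(z-t[2])/d[2]
def cross(a,b):
    (p,u),(q,v)=a,b;k=np.linalg.lstsq(np.c_[u,-v],q-p,rcond=None)[0]
    x,y=p+u*k[0],q+v*k[1];return (x+y)/2,np.linalg.norm(x-y)
def blobs(img,lo,hi,box=None,amin=15):
    m=cv2.inRange(cv2.cvtColor(img,cv2.COLOR_RGB2HSV),np.array(lo),np.array(hi))
    if box is not None:
        k=np.zeros_like(m);k[box[1]:box[3],box[0]:box[2]]=1;m=m*k
    n,l,st,ce=cv2.connectedComponentsWithStats(m)
    return [(st[i,4],ce[i].round(1),st[i,:4]) for i in range(1,n) if st[i,4]>=amin],m
E
python3 - <<'E'
import pickle;from h import *
d=pickle.load(open("d0.pkl","rb"))
S,D=d["scene"],d["side"]
ys=blobs(S["img"],(20,120,90),(35,255,255),(285,190,320,220))[0];yd=blobs(D["img"],(20,120,90),(35,255,255),(255,220,285,245))[0]
print("yel",ys,yd, [cross(ray(S,a[1],cam(S)),ray(D,b[1],cam(D))) for a in ys for b in yd])
for n,c,bx in(("scene",S,(220,210,280,265)),("side",D,(285,170,355,225))):
    for b in blobs(c["img"],(100,120,40),(125,255,255),bx,100)[0]: print(n,"blue",b)
print("chuck ~",cross(ray(S,(247,230),cam(S)),ray(D,(321,183),cam(D))),onz(S,(247,230),.095,cam(S)),onz(D,(321,183),.095,cam(D)))
for nm,a in(("white",(333,181)),("blue",(317,192))):print(nm,onz(S,a,.08,cam(S)))
a=cv2.resize(S["img"][160:270,215:355],None,fx=5,fy=5,interpolation=2)
cv2.imwrite("pics/c1.png",a[:,:,::-1])
E
```

```text
yel [(np.int32(94), array([301.5, 202.9]), array([296, 198,  11,  12], dtype=int32))] [(np.int32(243), array([269.3, 231.7]), array([262, 223,  16,  19], dtype=int32))] [(array([0.55188028, 0.08563939, 0.0758482 ]), np.float64(0.0014699880748221452))]
scene blue (np.int32(833), array([247.6, 241.9]), array([231, 219,  34,  43], dtype=int32))
side blue (np.int32(835), array([318.7, 202.7]), array([295, 186,  54,  38], dtype=int32))
chuck ~ (array([ 0.51058973, -0.14335204,  0.08854242]), np.float64(0.0023647505766648848)) [ 0.51485653 -0.14493496  0.095     ] [ 0.50668319 -0.13730535  0.095     ]
white [0.56292691 0.24388447 0.08      ]
blue [0.55811316 0.16165101 0.08      ]
```

View pics/c1.png

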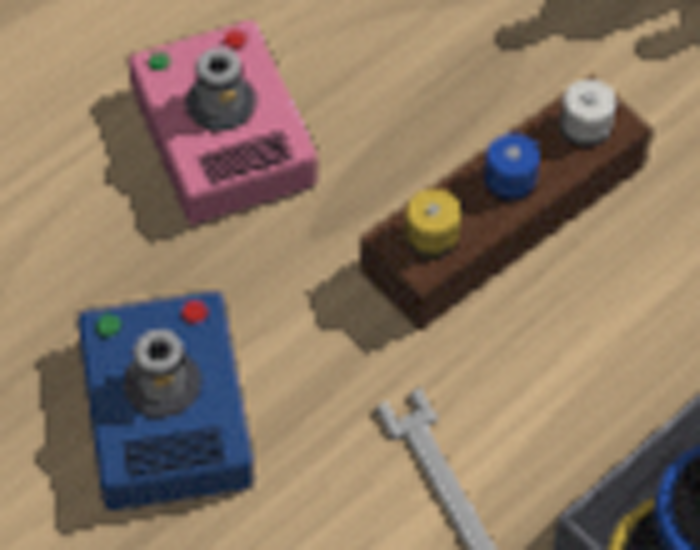

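The crop confirms it: the yellow bob is at the near end of the rack and the blue polisher's open chuck mouth is at crop (160,350), which is scene (247,230). Next I work out the move to hover above the bob.

```bash
cat >> h.py <<'E'
def plan(s,target,ydir):
    """tool-axis shift (mm) and rotvec to bring TCP to target, pointing down, tool y along +-ydir"""
    R=s["ee_rot"];best=None
    for sg in(1,-1):
        y=sg*np.array([ydir[0],ydir[1],0.])/np.hypot(*ydir[:2]);z=np.array([0,0,-1.]);G=np.c_[np.cross(y,z),y,z]
        v=cv2.Rodrigues(R.T@G)[0].ravel()
        if best is None or np.linalg.norm(v)<np.linalg.norm(best): best=v
    return (1000*R.T@(np.asarray(target)-s["tcp_pos"])).round(1),best.round(4)
E
python3 - <<'E'
from station import r
from h import *
s=r.sense();print(plan(s,(.535,.086,.25),(.9975,-.07)))
c=r.capture("wrist");print(c["hand_eye"].round(3),c["camera_matrix"].round(1))
E
```

```text
(array([458.8, 336.1,  -2.7]), array([ 0.0016, -0.0013,  1.2389]))
[[ 0.001 -0.958 -0.286  0.078]
 [ 1.     0.     0.001  0.   ]
 [-0.001 -0.286  0.958 -0.137]
 [ 0.     0.     0.     1.   ]] [[292.6   0.  276. ]
 [  0.  292.6 212.2]
 [  0.    0.    1. ]]
```

>>> {"fn": "move_arm", "kwargs": {"series": [{"grip": 1, "xyz": [0, 0, -40], "angular": [0, 0, 0]}, {"grip": 1, "xyz": [460, 336, -40], "angular": [0, 0, 1.24]}, {"grip": 1, "xyz": [460, 336, -40], "angular": [0, 0, 1.24]}, {"grip": 1, "xyz": [460, 336, -40], "angular": [0, 0, 1.24]}, {"grip": 1, "xyz": [460, 336, -40], "angular": [0, 0, 1.24]}, {"grip": 1, "xyz": [460, 336, -40], "angular": [0, 0, 1.24]}, {"grip": 1, "xyz": [460, 336, -40], "angular": [0, 0, 1.24]}, {"grip": 1, "xyz": [460, 336, -40], "angular": [0, 0, 1.24]}, {"grip": 1, "xyz": [460, 336, -40], "angular": [0, 0, 1.24]}, {"grip": 1, "xyz": [460, 336, -40], "angular": [0, 0, 1.24]}]}}

```text
time_s: 1.15
tcp_pos: [0.4755, 0.1869, 0.2876]
ee_rot: [[-0.074, -0.997, 0.0], [-0.997, 0.074, 0.0], [-0.0, -0.0, -1.0]]
wrist_force: [0.6, 0.3, 0.4]
gripper_width: 1.001
gripper_force: 0.0
```

>>> {"fn": "move_arm", "kwargs": {"series": [{"grip": 1, "xyz": [90, -80, 60], "angular": [0, 0, 0]}, {"grip": 1, "xyz": [90, -80, 60], "angular": [0, 0, 0]}, {"grip": 1, "xyz": [90, -80, 60], "angular": [0, 0, 0]}, {"grip": 1, "xyz": [90, -80, 60], "angular": [0, 0, 0]}, {"grip": 1, "xyz": [90, -80, 60], "angular": [0, 0, 0]}, {"grip": 1, "xyz": [90, -80, 60], "angular": [0, 0, 0]}, {"grip": 1, "xyz": [90, -80, 60], "angular": [0, 0, 0]}]}}

```text
time_s: 1.85
tcp_pos: [0.5483, 0.0944, 0.2285]
ee_rot: [[-0.069, -0.998, 0.002], [-0.998, 0.069, 0.001], [-0.001, -0.002, -1.0]]
wrist_force: [-0.1, 0.2, 0.2]
gripper_width: 1.0
gripper_force: 0.0
```

```bash
cat > look.py <<'E'
from station import r
from h import *
import sys
def look(name):
    s=r.sense();c=r.capture("wrist");cv2.imwrite(f"pics/{name}.png",c["img"][:,:,::-1]);return s,c
E
python3 - <<'E'
from look import *;import pickle
s,c=look("w1");pickle.dump((s,c),open("w1.pkl","wb"));print(s["tcp_pos"],s["joints"].round(1),s["joint_velocities"].round(2))
for b in blobs(c["img"],(20,120,70),(35,255,255),None,200)[0]:print(b,onz(c,b[1],.080,wcam(c,s)))
E
```

```text
[0.54831389 0.09444498 0.22852163] [ 26.5  16.2 -11.1   0.  -62.6 -30.4] [ 0.14 -0.17 -0.09  0.02  0.11  0.07]
(np.int32(1305), array([270.7, 194.6]), array([250, 173,  42,  44], dtype=int32)) [0.55245756 0.08226862 0.08      ]
(np.int32(1022), array([ 17.9, 228.6]), array([  0, 204,  38,  51], dtype=int32)) [0.81674382 0.10041769 0.08      ]
```

View pics/w1.png

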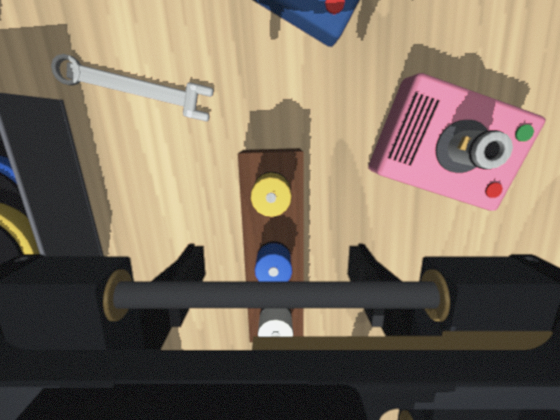

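The wrist view shows the yellow bob's top centred at about (271,196), the blue bob at (273,270), and the pink polisher off at right. The fingers straddle the rack crosswise, clear of the neighbours. I'm going down to grasp.

>>> {"fn": "move_arm", "kwargs": {"series": [{"grip": 1, "xyz": [11, -5, 40], "angular": [0, 0, 0]}, {"grip": 1, "xyz": [11, -5, 80], "angular": [0, 0, 0]}, {"grip": 1, "xyz": [11, -5, 110], "angular": [0, 0, 0]}, {"grip": 1, "xyz": [11, -5, 135], "angular": [0, 0, 0]}, {"grip": 1, "xyz": [11, -5, 145], "angular": [0, 0, 0]}, {"grip": 1, "xyz": [11, -5, 145], "angular": [0, 0, 0]}, {"grip": 1, "xyz": [11, -5, 145], "angular": [0, 0, 0]}]}}

```text
time_s: 2.6
tcp_pos: [0.5536, 0.0828, 0.0839]
ee_rot: [[-0.07, -0.998, 0.002], [-0.998, 0.07, 0.001], [-0.001, -0.002, -1.0]]
wrist_force: [0.6, 0.6, -0.2]
gripper_width: 1.0
gripper_force: 0.0
```

Run:
```python
from look import *
s,c=look("w2");print(s["tcp_pos"])
R,t=wcam(c,s)
for b in blobs(c["img"],(20,120,70),(35,255,255),(200,0,360,420),200)[0]:print(b)
for b in blobs(c["img"],(20,120,120),(35,255,255),(200,0,360,420),200)[0]:print(b,onz(c,b[1],.088,(R,t)))
```

```text
[0.55355834 0.08276375 0.08388433]
(np.int32(3012), array([276.9, 258.8]), array([239, 230,  77,  52], dtype=int32))
(np.int32(326), array([278.9, 311.8]), array([252, 308,  51,  11], dtype=int32))
(np.int32(1853), array([276.9, 267.5]), array([239, 250,  77,  32], dtype=int32)) [0.5518891  0.07287199 0.088     ]
(np.int32(321), array([278.9, 311.7]), array([252, 308,  51,  11], dtype=int32)) [0.55259683 0.0986944  0.088     ]
```

View pics/w2.png

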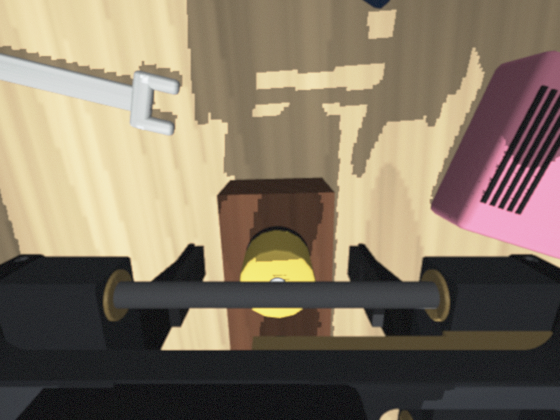

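The bob sits between the fingers, with the top ellipse centred at about (278,284), within 2 mm of the tool axis. I'm closing the gripper.

>>> {"fn": "move_arm", "kwargs": {"series": [{"grip": 1, "xyz": [0, 1.5, 0], "angular": [0, 0, 0]}, {"grip": 0.3, "xyz": [0, 1.5, 0], "angular": [0, 0, 0]}, {"grip": 0.3, "xyz": [0, 1.5, 0], "angular": [0, 0, 0]}, {"grip": 0.3, "xyz": [0, 1.5, 0], "angular": [0, 0, 0]}, {"grip": 0.3, "xyz": [0, 1.5, 0], "angular": [0, 0, 0]}, {"grip": 0.3, "xyz": [0, 1.5, 0], "angular": [0, 0, 0]}, {"grip": 0.3, "xyz": [0, 1.5, 0], "angular": [0, 0, 0]}, {"grip": 0.3, "xyz": [0, 1.5, 0], "angular": [0, 0, 0]}]}}

```text
time_s: 3.45
tcp_pos: [0.5513, 0.0822, 0.0825]
ee_rot: [[-0.071, -0.997, 0.0], [-0.997, 0.071, 0.0], [-0.0, -0.0, -1.0]]
wrist_force: [-0.3, -0.0, -0.4]
gripper_width: 0.452
gripper_force: 30.2
```

>>> {"fn": "move_arm", "kwargs": {"series": [{"grip": 0.3, "xyz": [0, 0, -30], "angular": [0, 0, 0]}, {"grip": 0.3, "xyz": [0, 0, -70], "angular": [0, 0, 0]}, {"grip": 0.3, "xyz": [0, 0, -120], "angular": [0, 0, 0]}, {"grip": 0.3, "xyz": [20, 2, -120], "angular": [0, 0, 0]}, {"grip": 0.3, "xyz": [60, 10, -120], "angular": [0, 0, 0]}, {"grip": 0.3, "xyz": [105, 18, -120], "angular": [0, 0, 0]}, {"grip": 0.3, "xyz": [140, 25, -120], "angular": [0, 0, 0]}, {"grip": 0.3, "xyz": [155, 30, -120], "angular": [0, 0, 0]}, {"grip": 0.3, "xyz": [155, 30, -120], "angular": [0, 0, 0]}, {"grip": 0.3, "xyz": [155, 30, -120], "angular": [0, 0, 0]}]}}

```text
time_s: 4.45
tcp_pos: [0.5104, -0.0701, 0.2024]
ee_rot: [[-0.071, -0.997, 0.0], [-0.997, 0.071, 0.0], [-0.0, -0.0, -1.0]]
wrist_force: [-0.4, 0.6, -1.4]
gripper_width: 0.456
gripper_force: 30.0
```

Run:
```python
from look import *
import pickle
s,c=look("w3");print(s["tcp_pos"],s["wrist_force"],s["gripper_width"]);pickle.dump((s,c),open("w3.pkl","wb"))
```

```text
[ 0.51035307 -0.07012043  0.20239769] [-0.36363141  0.62035326 -1.3914358 ] 0.45590301822912505
```

View pics/w3.png

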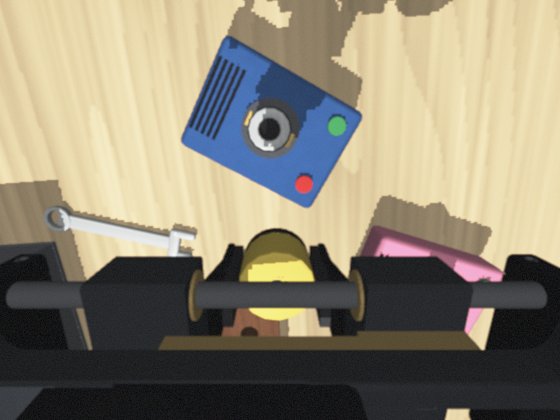

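The wrist view shows the blue polisher with its rim at about (270,129), the bob held at about (278,285), and the pink one low at right. Now I measure the bore and the bob's top with contours.

```bash
cat >> h.py <<'E'
def bore(c,g,rad=16):
    """centre of the dark bore and of the bright rim near pixel g"""
    x,y=map(int,g);p=c["img"][y-rad:y+rad+1,x-rad:x+rad+1];G=cv2.resize(cv2.cvtColor(p,cv2.COLOR_RGB2GRAY),None,fx=8,fy=8,interpolation=2)
    _,m=cv2.threshold(G,80,255,cv2.THRESH_BINARY_INV)
    o=[]
    for k in cv2.findContours(m,cv2.RETR_LIST,cv2.CHAIN_APPROX_NONE)[0]:
        if len(k)<60: continue
        e=cv2.fitEllipse(k);o.append((np.array([x-rad+(e[0][0]+.5)/8-.5,y-rad+(e[0][1]+.5)/8-.5]).round(2),(np.array(e[1])/8).round(2)))
    return o
E
python3 - <<'E'
import pickle;from h import *
s,c=pickle.load(open("w3.pkl","rb"));RT=wcam(c,s)
for p,ax in bore(c,(270,129)):print(p,ax,onz(c,p,.095,RT), 'diam mm',ax*(RT[1][2]-.095)/292.6*1e3)
# bob top: bright yellow pixel widths per row
m=blobs(c["img"],(20,100,70),(38,255,255),(220,215,340,330),100)[1]
z=s["tcp_pos"][2]+.0055
for v in range(232,322,4):
    u=np.flatnonzero(m[v]);  print(v,(u.min(),u.max()) if len(u) else None, c["img"][v,262] )
b=blobs(c["img"],(20,100,70),(38,255,255),(220,215,340,330),100)[0]
for v in (280,285,290,319): print(v,s["ee_rot"].T@(onz(c,(277.5,v),z,RT)-s["tcp_pos"])*1000)
E
```

```text
[284.37 143.65] [1.15 6.38] [ 0.49846049 -0.13357078  0.095     ] diam mm [0.96144707 5.33394113]
[269.19 128.88] [20.97 22.32] [ 0.5099112 -0.145995   0.095    ] diam mm [17.53177828 18.66043354]
[285.31 114.08] [2.66 5.29] [ 0.49628526 -0.15634747  0.095     ] diam mm [2.22386887 4.42265651]
232 (np.int64(271), np.int64(278)) [41 40 35]
236 (np.int64(260), np.int64(292)) [100  89  45]
240 (np.int64(255), np.int64(298)) [103  92  46]
244 (np.int64(250), np.int64(301)) [105  94  47]
248 (np.int64(248), np.int64(304)) [108  96  49]
252 (np.int64(246), np.int64(306)) [109  97  51]
256 (np.int64(244), np.int64(308)) [159 140  70]
260 (np.int64(243), np.int64(309)) [161 141  69]
264 (np.int64(242), np.int64(310)) [224 202  99]
268 (np.int64(241), np.int64(311)) [245 237 127]
272 (np.int64(240), np.int64(312)) [245 237 127]
276 (np.int64(239), np.int64(313)) [245 238 127]
280 (np.int64(239), np.int64(314)) [242 226 115]
284 None [55 55 60]
288 None [65 68 72]
292 None [73 74 77]
296 None [75 78 81]
300 None [72 73 78]
304 None [69 71 75]
308 (np.int64(249), np.int64(304)) [220 197 105]
312 (np.int64(252), np.int64(299)) [246 242 138]
316 (np.int64(259), np.int64(293)) [247 238 126]
320 (np.int64(277), np.int64(282)) [142 100  75]
280 [ 3.72075655  1.27307776 -5.50099112]
285 [ 0.87873369  1.27902603 -5.50029317]
290 [-1.99467426  1.28503999 -5.49958752]
319 [-19.30689185   1.32127398  -5.49533595]
```

>>> {"fn": "move_arm", "kwargs": {"series": [{"grip": 0.3, "xyz": [20, -2, 0], "angular": [0, 0, 0]}, {"grip": 0.3, "xyz": [50, -4, 0], "angular": [0, 0, 0]}, {"grip": 0.3, "xyz": [75, -5.5, 0], "angular": [0, 0, 0]}, {"grip": 0.3, "xyz": [75, -5.5, 15], "angular": [0, 0, 0]}, {"grip": 0.3, "xyz": [75, -5.5, 27], "angular": [0, 0, 0]}, {"grip": 0.3, "xyz": [75, -5.5, 27], "angular": [0, 0, 0]}, {"grip": 0.3, "xyz": [75, -5.5, 27], "angular": [0, 0, 0]}, {"grip": 0.3, "xyz": [75, -5.5, 27], "angular": [0, 0, 0]}]}}

```text
time_s: 5.3
tcp_pos: [0.5111, -0.1449, 0.1761]
ee_rot: [[-0.069, -0.998, 0.001], [-0.998, 0.069, -0.0], [0.0, -0.001, -1.0]]
wrist_force: [-0.1, 0.2, -1.7]
gripper_width: 0.452
gripper_force: 30.0
```

Run:
```python
from look import *;import pickle
s=r.sense();print(s["tcp_pos"],s["wrist_force"])
o=[];P=s["tcp_pos"]
for n in("scene","side"):
    c=r.capture(n);pickle.dump(c,open(n+"4.pkl","wb"))
    for q in(P-[0,0,.0715],[P[0],P[1],.095],P+[0,0,.0055]):
        uv=cv2.projectPoints(np.array([q]),c["rvec"],c["tvec"],c["camera_matrix"],None)[0].ravel();print(n,uv.round(1))
    x,y=map(int,uv);a=c["img"][y-20:y+40,x-33:x+33];print(x-33,y-20)
    o.append(cv2.resize(a,None,fx=6,fy=6,interpolation=2))
cv2.imwrite("pics/c4.png",np.hstack(o)[:,:,::-1])
```

```text
[ 0.51107812 -0.14491307  0.17609635] [-0.10894974  0.19263114 -1.71169168]
scene [246.1 227.9]
scene [246.3 229.3]
scene [244.6 216.1]
211 196
side [320.9 178.5]
side [320.8 181. ]
side [321.8 157.1]
288 137
```

View pics/c4.png

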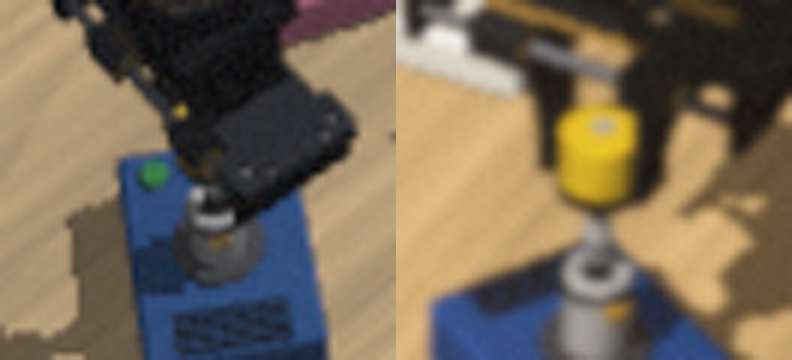

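In the side crop the stem is right above the mouth at about (597,268), and the scene crop agrees along its lateral axis with the rim at about (211,205). I'm lowering slowly and watching the lateral force.

>>> {"fn": "move_arm", "kwargs": {"series": [{"grip": 0.3, "xyz": [0, 0, 6], "angular": [0, 0, 0]}, {"grip": 0.3, "xyz": [0, 0, 10], "angular": [0, 0, 0]}, {"grip": 0.3, "xyz": [0, 0, 13], "angular": [0, 0, 0]}, {"grip": 0.3, "xyz": [0, 0, 16], "angular": [0, 0, 0]}, {"grip": 0.3, "xyz": [0, 0, 18], "angular": [0, 0, 0]}, {"grip": 0.3, "xyz": [0, 0, 18], "angular": [0, 0, 0]}]}}

```text
time_s: 6.0
tcp_pos: [0.5102, -0.1456, 0.1571]
ee_rot: [[-0.071, -0.997, -0.001], [-0.997, 0.071, 0.0], [0.0, 0.001, -1.0]]
wrist_force: [-1.2, 0.0, -1.9]
gripper_width: 0.452
gripper_force: 30.0
```

>>> {"fn": "move_arm", "kwargs": {"series": [{"grip": 0.3, "xyz": [0, 0, 1.5], "angular": [0, 0, 0]}, {"grip": 0.3, "xyz": [0, 0, 3], "angular": [0, 0, 0]}, {"grip": 0.3, "xyz": [0, 0, 4], "angular": [0, 0, 0]}, {"grip": 0.3, "xyz": [0, 0, 4], "angular": [0, 0, 0]}]}}

```text
time_s: 6.4
tcp_pos: [0.5103, -0.1456, 0.1534]
ee_rot: [[-0.071, -0.997, -0.0], [-0.997, 0.071, -0.0], [0.0, 0.0, -1.0]]
wrist_force: [-0.3, 0.5, -1.6]
gripper_width: 0.455
gripper_force: 30.0
```

>>> {"fn": "move_arm", "kwargs": {"series": [{"grip": 0.3, "xyz": [0, 0, 2], "angular": [0, 0, 0]}, {"grip": 0.3, "xyz": [0, 0, 4], "angular": [0, 0, 0]}, {"grip": 0.3, "xyz": [0, 0, 6], "angular": [0, 0, 0]}, {"grip": 0.3, "xyz": [0, 0, 8], "angular": [0, 0, 0]}, {"grip": 0.3, "xyz": [0, 0, 8], "angular": [0, 0, 0]}]}}

```text
time_s: 6.9
tcp_pos: [0.5106, -0.1455, 0.1455]
ee_rot: [[-0.071, -0.997, 0.0], [-0.997, 0.071, -0.0], [0.0, -0.0, -1.0]]
wrist_force: [0.6, -0.3, 0.4]
gripper_width: 0.451
gripper_force: 30.0
```

>>> {"fn": "move_arm", "kwargs": {"series": [{"grip": 0.3, "xyz": [0, 0, 1.5], "angular": [0, 0, 0]}, {"grip": 0.3, "xyz": [0, 0, 3], "angular": [0, 0, 0]}, {"grip": 0.3, "xyz": [0, 0, 4], "angular": [0, 0, 0]}, {"grip": 0.3, "xyz": [0, 0, 4], "angular": [0, 0, 0]}]}}

```text
time_s: 7.3
tcp_pos: [0.5104, -0.1455, 0.1412]
ee_rot: [[-0.071, -0.997, 0.0], [-0.997, 0.071, 0.0], [-0.0, -0.0, -1.0]]
wrist_force: [2.0, -1.1, -1.3]
gripper_width: 0.449
gripper_force: 30.0
```

>>> {"fn": "move_arm", "kwargs": {"series": [{"grip": 0.3, "xyz": [0, 0, 1.5], "angular": [0, 0, 0]}, {"grip": 0.3, "xyz": [0, 0, 3], "angular": [0, 0, 0]}, {"grip": 0.3, "xyz": [0, 0, 4], "angular": [0, 0, 0]}, {"grip": 0.3, "xyz": [0, 0, 4], "angular": [0, 0, 0]}]}}

```text
time_s: 7.7
tcp_pos: [0.5103, -0.1455, 0.1372]
ee_rot: [[-0.071, -0.997, -0.0], [-0.997, 0.071, 0.0], [-0.0, 0.0, -1.0]]
wrist_force: [1.4, -0.6, -0.6]
gripper_width: 0.454
gripper_force: 30.0
```

>>> {"fn": "move_arm", "kwargs": {"series": [{"grip": 0.3, "xyz": [0, 0, 1.5], "angular": [0, 0, 0]}, {"grip": 0.3, "xyz": [0, 0, 3], "angular": [0, 0, 0]}, {"grip": 0.3, "xyz": [0, 0, 4], "angular": [0, 0, 0]}, {"grip": 0.3, "xyz": [0, 0, 4], "angular": [0, 0, 0]}]}}

```text
time_s: 8.1
tcp_pos: [0.5103, -0.1455, 0.1333]
ee_rot: [[-0.071, -0.997, -0.0], [-0.997, 0.071, 0.0], [-0.0, 0.0, -1.0]]
wrist_force: [0.9, -1.4, -0.5]
gripper_width: 0.448
gripper_force: 30.0
```

>>> {"fn": "move_arm", "kwargs": {"series": [{"grip": 0.3, "xyz": [0, 0, 1], "angular": [0, 0, 0]}, {"grip": 0.3, "xyz": [0, 0, 2.5], "angular": [0, 0, 0]}, {"grip": 0.3, "xyz": [0, 0, 4], "angular": [0, 0, 0]}, {"grip": 0.3, "xyz": [0, 0, 5], "angular": [0, 0, 0]}, {"grip": 0.3, "xyz": [0, 0, 5], "angular": [0, 0, 0]}]}}

```text
time_s: 8.6
tcp_pos: [0.5101, -0.1456, 0.1281]
ee_rot: [[-0.071, -0.997, -0.001], [-0.997, 0.071, 0.0], [-0.0, 0.001, -1.0]]
wrist_force: [1.1, -1.8, -1.6]
gripper_width: 0.454
gripper_force: 30.0
```

>>> {"fn": "move_arm", "kwargs": {"series": [{"grip": 0.3, "xyz": [0, 0, 0.5], "angular": [0, 0, 0]}, {"grip": 0.3, "xyz": [0, 0, 1], "angular": [0, 0, 0]}, {"grip": 0.3, "xyz": [0, 0, 1.5], "angular": [0, 0, 0]}, {"grip": 0.3, "xyz": [0, 0, 1.5], "angular": [0, 0, 0]}]}}

```text
time_s: 9.0
tcp_pos: [0.5104, -0.1455, 0.127]
ee_rot: [[-0.071, -0.997, 0.0], [-0.997, 0.071, 0.0], [-0.0, -0.0, -1.0]]
wrist_force: [0.1, -0.9, -1.4]
gripper_width: 0.454
gripper_force: 30.0
```

>>> {"fn": "move_arm", "kwargs": {"series": [{"grip": 0.3, "xyz": [0, 0, 0.3], "angular": [0, 0, 0]}, {"grip": 0.3, "xyz": [0, 0, 0.6], "angular": [0, 0, 0]}, {"grip": 0.3, "xyz": [0, 0, 0.6], "angular": [0, 0, 0]}]}}

```text
time_s: 9.3
tcp_pos: [0.5105, -0.1455, 0.1265]
ee_rot: [[-0.071, -0.997, 0.0], [-0.997, 0.071, -0.0], [0.0, -0.0, -1.0]]
wrist_force: [-0.4, -1.1, -1.6]
gripper_width: 0.449
gripper_force: 30.0
```

>>> {"fn": "move_arm", "kwargs": {"series": [{"grip": 0.3, "xyz": [0, 0, 0.3], "angular": [0, 0, 0]}, {"grip": 0.3, "xyz": [0, 0, 0.7], "angular": [0, 0, 0]}, {"grip": 0.3, "xyz": [0, 0, 0.7], "angular": [0, 0, 0]}]}}

```text
time_s: 9.6
tcp_pos: [0.5105, -0.1456, 0.1259]
ee_rot: [[-0.071, -0.997, 0.0], [-0.997, 0.071, -0.0], [0.0, -0.0, -1.0]]
wrist_force: [0.4, -0.8, -0.7]
gripper_width: 0.449
gripper_force: 30.0
```

>>> {"fn": "move_arm", "kwargs": {"series": [{"grip": 0.3, "xyz": [0, 0, 0.3], "angular": [0, 0, 0]}, {"grip": 0.3, "xyz": [0, 0, 0.6], "angular": [0, 0, 0]}, {"grip": 0.3, "xyz": [0, 0, 0.6], "angular": [0, 0, 0]}]}}

```text
time_s: 9.9
tcp_pos: [0.5105, -0.1455, 0.1258]
ee_rot: [[-0.071, -0.997, 0.0], [-0.997, 0.071, -0.0], [0.0, -0.0, -1.0]]
wrist_force: [-1.4, 1.0, 5.3]
gripper_width: 0.452
gripper_force: 30.0
```

The bob is home: contact on the rim came at the expected height with 7 N. Now I start the slow upward pull.

>>> {"fn": "move_arm", "kwargs": {"series": [{"grip": 0.3, "xyz": [0, 0, -0.5], "angular": [0, 0, 0]}, {"grip": 0.3, "xyz": [0, 0, -1], "angular": [0, 0, 0]}, {"grip": 0.3, "xyz": [0, 0, -1.5], "angular": [0, 0, 0]}, {"grip": 0.3, "xyz": [0, 0, -2], "angular": [0, 0, 0]}, {"grip": 0.3, "xyz": [0, 0, -2], "angular": [0, 0, 0]}]}}

```text
time_s: 10.4
tcp_pos: [0.5102, -0.1455, 0.1267]
ee_rot: [[-0.071, -0.997, -0.001], [-0.997, 0.071, 0.0], [-0.0, 0.001, -1.0]]
wrist_force: [0.5, -1.5, -2.2]
gripper_width: 0.455
gripper_force: 30.0
```

>>> {"fn": "move_arm", "kwargs": {"series": [{"grip": 0.3, "xyz": [0, 0, -0.3], "angular": [0, 0, 0]}, {"grip": 0.3, "xyz": [0, 0, -0.6], "angular": [0, 0, 0]}, {"grip": 0.3, "xyz": [0, 0, -0.6], "angular": [0, 0, 0]}]}}

```text
time_s: 10.7
tcp_pos: [0.5102, -0.1455, 0.1276]
ee_rot: [[-0.071, -0.997, -0.001], [-0.997, 0.071, 0.0], [-0.0, 0.001, -1.0]]
wrist_force: [-0.5, -1.9, -2.2]
gripper_width: 0.451
gripper_force: 30.0
```

>>> {"fn": "move_arm", "kwargs": {"series": [{"grip": 0.3, "xyz": [0, 0, -0.3], "angular": [0, 0, 0]}, {"grip": 0.3, "xyz": [0, 0, -0.6], "angular": [0, 0, 0]}, {"grip": 0.3, "xyz": [0, 0, -0.6], "angular": [0, 0, 0]}]}}

```text
time_s: 11.0
tcp_pos: [0.5104, -0.1455, 0.1284]
ee_rot: [[-0.071, -0.997, 0.0], [-0.997, 0.071, 0.0], [-0.0, -0.0, -1.0]]
wrist_force: [-0.4, -1.5, -2.1]
gripper_width: 0.455
gripper_force: 30.0
```

>>> {"fn": "move_arm", "kwargs": {"series": [{"grip": 0.3, "xyz": [0, 0, -0.3], "angular": [0, 0, 0]}, {"grip": 0.3, "xyz": [0, 0, -0.6], "angular": [0, 0, 0]}, {"grip": 0.3, "xyz": [0, 0, -0.6], "angular": [0, 0, 0]}]}}

```text
time_s: 11.3
tcp_pos: [0.5104, -0.1455, 0.129]
ee_rot: [[-0.071, -0.997, 0.0], [-0.997, 0.071, 0.0], [-0.0, -0.0, -1.0]]
wrist_force: [0.4, -0.6, -1.9]
gripper_width: 0.455
gripper_force: 30.0
```

>>> {"fn": "move_arm", "kwargs": {"series": [{"grip": 0.3, "xyz": [0, 0, -0.3], "angular": [0, 0, 0]}, {"grip": 0.3, "xyz": [0, 0, -0.6], "angular": [0, 0, 0]}, {"grip": 0.3, "xyz": [0, 0, -0.6], "angular": [0, 0, 0]}]}}

```text
time_s: 11.6
tcp_pos: [0.5104, -0.1455, 0.1296]
ee_rot: [[-0.071, -0.997, 0.0], [-0.997, 0.071, -0.0], [-0.0, -0.0, -1.0]]
wrist_force: [0.2, -0.5, -2.9]
gripper_width: 0.451
gripper_force: 30.0
```

>>> {"fn": "move_arm", "kwargs": {"series": [{"grip": 0.3, "xyz": [0, 0, -0.3], "angular": [0, 0, 0]}, {"grip": 0.3, "xyz": [0, 0, -0.5], "angular": [0, 0, 0]}, {"grip": 0.3, "xyz": [0, 0, -0.5], "angular": [0, 0, 0]}]}}

```text
time_s: 11.9
tcp_pos: [0.5104, -0.1455, 0.1301]
ee_rot: [[-0.071, -0.997, 0.0], [-0.997, 0.071, 0.0], [-0.0, -0.0, -1.0]]
wrist_force: [0.7, -0.3, -1.5]
gripper_width: 0.452
gripper_force: 30.0
```

>>> {"fn": "move_arm", "kwargs": {"series": [{"grip": 0.3, "xyz": [0, 0, -0.3], "angular": [0, 0, 0]}, {"grip": 0.3, "xyz": [0, 0, -0.5], "angular": [0, 0, 0]}, {"grip": 0.3, "xyz": [0, 0, -0.5], "angular": [0, 0, 0]}]}}

```text
time_s: 12.2
tcp_pos: [0.5104, -0.1455, 0.1306]
ee_rot: [[-0.071, -0.997, 0.0], [-0.997, 0.071, 0.0], [-0.0, -0.0, -1.0]]
wrist_force: [0.0, -0.5, -1.9]
gripper_width: 0.451
gripper_force: 30.0
```

>>> {"fn": "move_arm", "kwargs": {"series": [{"grip": 0.3, "xyz": [0, 0, -0.3], "angular": [0, 0, 0]}, {"grip": 0.3, "xyz": [0, 0, -0.5], "angular": [0, 0, 0]}, {"grip": 0.3, "xyz": [0, 0, -0.5], "angular": [0, 0, 0]}]}}

```text
time_s: 12.5
tcp_pos: [0.5104, -0.1455, 0.1311]
ee_rot: [[-0.071, -0.997, 0.0], [-0.997, 0.071, -0.0], [0.0, -0.0, -1.0]]
wrist_force: [0.2, -0.9, -1.9]
gripper_width: 0.453
gripper_force: 30.0
```

>>> {"fn": "move_arm", "kwargs": {"series": [{"grip": 0.3, "xyz": [0, 0, -0.3], "angular": [0, 0, 0]}, {"grip": 0.3, "xyz": [0, 0, -0.5], "angular": [0, 0, 0]}, {"grip": 0.3, "xyz": [0, 0, -0.5], "angular": [0, 0, 0]}]}}

```text
time_s: 12.8
tcp_pos: [0.5104, -0.1455, 0.1316]
ee_rot: [[-0.071, -0.997, -0.0], [-0.997, 0.071, 0.0], [0.0, 0.0, -1.0]]
wrist_force: [-1.1, 0.0, -2.8]
gripper_width: 0.452
gripper_force: 30.0
```

>>> {"fn": "move_arm", "kwargs": {"series": [{"grip": 0.3, "xyz": [0, 0, -0.3], "angular": [0, 0, 0]}, {"grip": 0.3, "xyz": [0, 0, -0.5], "angular": [0, 0, 0]}, {"grip": 0.3, "xyz": [0, 0, -0.5], "angular": [0, 0, 0]}]}}

```text
time_s: 13.1
tcp_pos: [0.5104, -0.1455, 0.1321]
ee_rot: [[-0.071, -0.997, 0.0], [-0.997, 0.071, -0.0], [0.0, -0.0, -1.0]]
wrist_force: [-0.2, -0.9, -1.5]
gripper_width: 0.454
gripper_force: 30.0
```

>>> {"fn": "move_arm", "kwargs": {"series": [{"grip": 0.3, "xyz": [0, 0, -0.3], "angular": [0, 0, 0]}, {"grip": 0.3, "xyz": [0, 0, -0.5], "angular": [0, 0, 0]}, {"grip": 0.3, "xyz": [0, 0, -0.5], "angular": [0, 0, 0]}]}}

```text
time_s: 13.4
tcp_pos: [0.5104, -0.1455, 0.1324]
ee_rot: [[-0.071, -0.997, -0.0], [-0.997, 0.071, 0.0], [-0.0, 0.0, -1.0]]
wrist_force: [0.7, -1.8, -4.0]
gripper_width: 0.449
gripper_force: 30.0
```

>>> {"fn": "move_arm", "kwargs": {"series": [{"grip": 0.3, "xyz": [0, 0, -0.2], "angular": [0, 0, 0]}, {"grip": 0.3, "xyz": [0, 0, -0.4], "angular": [0, 0, 0]}, {"grip": 0.3, "xyz": [0, 0, -0.4], "angular": [0, 0, 0]}]}}

```text
time_s: 13.7
tcp_pos: [0.5103, -0.1455, 0.1325]
ee_rot: [[-0.071, -0.997, -0.0], [-0.997, 0.071, 0.0], [-0.0, 0.0, -1.0]]
wrist_force: [1.2, -1.5, -7.3]
gripper_width: 0.456
gripper_force: 30.0
```

>>> {"fn": "move_arm", "kwargs": {"series": [{"grip": 0.3, "xyz": [0, 0, -0.2], "angular": [0, 0, 0]}, {"grip": 0.3, "xyz": [0, 0, -0.4], "angular": [0, 0, 0]}, {"grip": 0.3, "xyz": [0, 0, -0.4], "angular": [0, 0, 0]}]}}

```text
time_s: 14.0
tcp_pos: [0.5103, -0.1455, 0.1328]
ee_rot: [[-0.071, -0.997, -0.0], [-0.997, 0.071, 0.0], [-0.0, 0.0, -1.0]]
wrist_force: [3.0, -1.5, -9.8]
gripper_width: 0.453
gripper_force: 30.0
```

>>> {"fn": "move_arm", "kwargs": {"series": [{"grip": 0.3, "xyz": [0, 0, -0.2], "angular": [0, 0, 0]}, {"grip": 0.3, "xyz": [0, 0, -0.5], "angular": [0, 0, 0]}, {"grip": 0.3, "xyz": [0, 0, -0.5], "angular": [0, 0, 0]}]}}

```text
time_s: 14.3
tcp_pos: [0.5102, -0.1454, 0.1333]
ee_rot: [[-0.071, -0.997, -0.001], [-0.997, 0.071, 0.0], [-0.0, 0.001, -1.0]]
wrist_force: [3.7, -1.3, -13.3]
gripper_width: 0.45
gripper_force: 30.0
```

>>> {"fn": "move_arm", "kwargs": {"series": [{"grip": 0.3, "xyz": [0, 0, -0.2], "angular": [0, 0, 0]}, {"grip": 0.3, "xyz": [0, 0, -0.2], "angular": [0, 0, 0]}, {"grip": 0.3, "xyz": [0, 0, -0.2], "angular": [0, 0, 0]}, {"grip": 0.3, "xyz": [0, 0, -0.2], "angular": [0, 0, 0]}, {"grip": 0.3, "xyz": [0, 0, -0.2], "angular": [0, 0, 0]}]}}

```text
time_s: 14.8
tcp_pos: [0.5102, -0.1455, 0.1337]
ee_rot: [[-0.071, -0.997, -0.001], [-0.997, 0.071, 0.0], [-0.0, 0.001, -1.0]]
wrist_force: [5.0, -1.7, -16.3]
gripper_width: 0.452
gripper_force: 30.0
```

>>> {"fn": "move_arm", "kwargs": {"series": [{"grip": 0.3, "xyz": [0, 0, 0], "angular": [0, 0, 0]}, {"grip": 0.3, "xyz": [0, 0, 0], "angular": [0, 0, 0]}, {"grip": 0.3, "xyz": [0, 0, 0], "angular": [0, 0, 0]}, {"grip": 0.3, "xyz": [0, 0, 0], "angular": [0, 0, 0]}]}}

```text
time_s: 15.2
tcp_pos: [0.5102, -0.1455, 0.1338]
ee_rot: [[-0.071, -0.997, -0.001], [-0.997, 0.071, 0.0], [-0.0, 0.001, -1.0]]
wrist_force: [3.7, -0.6, -18.1]
gripper_width: 0.455
gripper_force: 30.0
```

The hold is done: the latch carried about 11 to 16 N for over 0.9 s. I ease off now.

>>> {"fn": "move_arm", "kwargs": {"series": [{"grip": 0.3, "xyz": [0, 0, 0.3], "angular": [0, 0, 0]}, {"grip": 0.3, "xyz": [0, 0, 0.7], "angular": [0, 0, 0]}, {"grip": 0.3, "xyz": [0, 0, 1.1], "angular": [0, 0, 0]}, {"grip": 0.3, "xyz": [0, 0, 1.6], "angular": [0, 0, 0]}, {"grip": 0.3, "xyz": [0, 0, 2.2], "angular": [0, 0, 0]}, {"grip": 0.3, "xyz": [0, 0, 3], "angular": [0, 0, 0]}, {"grip": 0.3, "xyz": [0, 0, 3], "angular": [0, 0, 0]}]}}

```text
time_s: 15.9
tcp_pos: [0.5108, -0.1457, 0.1323]
ee_rot: [[-0.07, -0.998, 0.001], [-0.998, 0.07, -0.001], [0.001, -0.001, -1.0]]
wrist_force: [-0.5, 0.4, -3.9]
gripper_width: 0.452
gripper_force: 30.0
```

>>> {"fn": "move_arm", "kwargs": {"series": [{"grip": 0.3, "xyz": [0, 0, 1], "angular": [0, 0, 0]}, {"grip": 0.3, "xyz": [0, 0, 2], "angular": [0, 0, 0]}, {"grip": 0.3, "xyz": [0, 0, 3], "angular": [0, 0, 0]}, {"grip": 0.3, "xyz": [0, 0, 3], "angular": [0, 0, 0]}, {"grip": 0.3, "xyz": [0, 0, 3], "angular": [0, 0, 0]}]}}

```text
time_s: 16.4
tcp_pos: [0.5107, -0.1456, 0.1282]
ee_rot: [[-0.071, -0.997, 0.001], [-0.997, 0.071, -0.0], [0.0, -0.001, -1.0]]
wrist_force: [0.5, -1.4, -0.0]
gripper_width: 0.454
gripper_force: 30.0
```

>>> {"fn": "move_arm", "kwargs": {"series": [{"grip": 0.3, "xyz": [0, 0, 0.5], "angular": [0, 0, 0]}, {"grip": 0.3, "xyz": [0, 0, 1], "angular": [0, 0, 0]}, {"grip": 0.3, "xyz": [0, 0, 1.3], "angular": [0, 0, 0]}, {"grip": 0.3, "xyz": [0, 0, 1.3], "angular": [0, 0, 0]}]}}

```text
time_s: 16.8
tcp_pos: [0.5105, -0.1455, 0.1267]
ee_rot: [[-0.071, -0.997, 0.0], [-0.997, 0.071, -0.0], [0.0, -0.0, -1.0]]
wrist_force: [0.3, -0.6, -1.7]
gripper_width: 0.453
gripper_force: 30.0
```

The bob is hanging free just above home, so I open the gripper and then retreat straight up.

>>> {"fn": "move_arm", "kwargs": {"series": [{"grip": 0.55, "xyz": [0, 0, 0], "angular": [0, 0, 0]}, {"grip": 0.7, "xyz": [0, 0, 0], "angular": [0, 0, 0]}, {"grip": 0.9, "xyz": [0, 0, 0], "angular": [0, 0, 0]}, {"grip": 0.9, "xyz": [0, 0, 0], "angular": [0, 0, 0]}, {"grip": 0.9, "xyz": [0, 0, 0], "angular": [0, 0, 0]}, {"grip": 0.9, "xyz": [0, 0, 0], "angular": [0, 0, 0]}]}}

```text
time_s: 17.4
tcp_pos: [0.5104, -0.1455, 0.1268]
ee_rot: [[-0.071, -0.997, 0.0], [-0.997, 0.071, 0.0], [-0.0, -0.0, -1.0]]
wrist_force: [-0.9, 0.8, 0.1]
gripper_width: 0.868
gripper_force: 0.0
```

>>> {"fn": "move_arm", "kwargs": {"series": [{"grip": 0.9, "xyz": [0, 0, -10], "angular": [0, 0, 0]}, {"grip": 0.9, "xyz": [0, 0, -35], "angular": [0, 0, 0]}, {"grip": 0.9, "xyz": [0, 0, -70], "angular": [0, 0, 0]}, {"grip": 0.9, "xyz": [0, 0, -110], "angular": [0, 0, 0]}, {"grip": 0.9, "xyz": [0, 0, -120], "angular": [0, 0, 0]}, {"grip": 0.9, "xyz": [0, 0, -120], "angular": [0, 0, 0]}, {"grip": 0.9, "xyz": [0, 0, -120], "angular": [0, 0, 0]}]}}

```text
time_s: 18.1
tcp_pos: [0.5097, -0.1454, 0.246]
ee_rot: [[-0.071, -0.997, -0.001], [-0.997, 0.071, 0.001], [-0.001, 0.001, -1.0]]
wrist_force: [-0.6, 0.2, -0.3]
gripper_width: 0.903
gripper_force: 0.0
```

Run:
```python
from look import *
s=r.sense();print(s["tcp_pos"],s["wrist_force"],s["time_s"])
a=r.capture("scene")["img"][150:270,200:360];b=r.capture("side")["img"][130:250,240:400]
cv2.imwrite("pics/end.png",cv2.resize(np.hstack([a,b]),None,fx=2.5,fy=2.5,interpolation=2)[:,:,::-1])
```

```text
[ 0.50965837 -0.14535593  0.2460163 ] [-0.62082976  0.2484226  -0.34029484] 18.1
```

View pics/end.png

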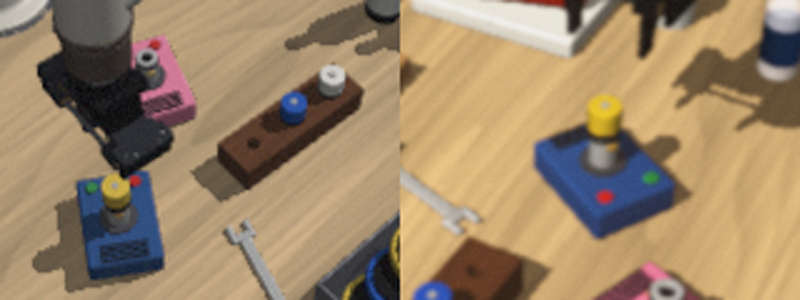

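The yellow bob stands upright, seated on the blue polisher's chuck (left crop (117,190), right crop (604,115)). The arm is clear and the other bobs are still in the rack.

```bash
python3 -c "
from station import r
print(r.finish_job())"
```

```text
the job is handed in; nothing more can be done
None
```

The yellow bob is seated and latched in the blue polisher's chuck. The proof pull showed about 11 to 16 N on the latch for 0.9 s; the bob was then released, the arm is clear, and the job was handed in at about 18 s.

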